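Clamp the chrome jar and hold its bayonet lid at the vent position

ROBOT

A 6-joint arm with a two-finger parallel gripper is mounted at the origin on the work surface. World frame = base frame: x ahead of the robot, y to its left, z up, the work surface at z = 0. Lengths are in m, angles in rad, forces in N, time in s.
With the tool pointing down it reaches from about 0.35 to 0.85 m from the base axis. Payload 8.1 kg.
Tool frame: the origin (TCP) lies between the finger pads; the fingertips stand r.finger_overhang ahead of it and the grasp point (between the pads) lies 2 mm behind it (r.finger_overhang is the distance from the TCP to the fingertips, in m); z points along the fingers, y is the line along which they close (so a half turn about z gives the same grasp; the last joint's range is limited). The gripper opens to 85 mm and grips with 20 to 120 N. Pads are 22 mm wide; open, the fingers measure 114 mm over their backs; the gripper's body (76 mm by 85 mm) begins 54 mm behind the grasp point. The pads swing forward as they close: fully open they stand 13 mm farther back than shut.
Start: joints at [-1.402, 0.13, 1.488, -0, 1.523, -0.085], TCP at [0.151, -0.581, 0.248] pointing down, gripper open.
Joint ranges: [-2.96, 2.96], [-0.89, 2.26], [0.02, 2.5], [-1.34, 4.48], [0, 2.73], [-2.66, 2.66]. Speed limits (rad/s): [2.39, 2.39, 2.79, 3.14, 3.14, 3.14].

INTERFACE

Orientations are given as a unit quaternion [w, x, y, z].
In Python, from rig import r gives the robot as it stands.
- The arm moves only by the shell command python3 -m jog 'ROWS'. ROWS is a JSON object of lists of equal length, an entry for each row: "hand": the opening, from 0 (shut) to 1 (fully open); "translation": the shift along the world's x, y, z in mm, a list of three; "angular": the turn, a rotation vector about the world's x, y, z in degrees, a list of three. In form: {"hand": [hand, ...], "translation": [[x, y, z], ...], "angular": [[wx, wy, wz], ...]}. A call has 1 to 10 rows; each row shifts and turns the commanded pose from where the row before left it; what a row does not reach is not made up. A row lasts 1/8 s, in which the tool goes at most 62.5 mm and 10.7 degrees, less where a joint would pass 70% of its speed; a pose out of reach is approached as far as the arm can. A call with a gripper value outside its range is refused whole. The fingers move at their own pace and stop on an object; the grip force is fixed at half the most. Time passes only in rows, so rows that do not move let the fingers close. It gives the time, the measured TCP pose, the force, the opening and the grip force at its end, in the units of the state.
- r.observe(): the state, without advancing time (a new reading comes with each control period).
- r.read_camera(name): name is "scene" or "top" or "wrist"; returns a dict with "color" (480x640x3 uint8, blue, green, red), "K" (3x3 intrinsics, pixels), "R" (3x3) and "t" (3): a world point X has camera coordinates R X + t; the wrist camera has in their place "T_tool_cam" (4x4, takes a point from camera to tool coordinates, whose origin is the TCP and whose axes are the flange's). Camera axes: x right, y down, z forward; pixel columns grow to the right and rows downward; lengths in m; the calibration is good to about 2 mm. A picture is of the moment at which its call begins: read the wrist's pose just before it. There is no depth.
- r.job_done(): hands the job in; it is judged then, once.
Trained networks look in the newest picture that a camera, given by its name, has taken for a name from the list of things; names that differ only in an ending like _2 or _b are one class to them, and where a whole thing is asked for, a point or a joint stands for the part that bears it (a point fixed in the world has none). Each returns a list of dicts, best first, with "confidence" (0 to 1); they miss things now and then, are a little off and sometimes report something else, mostly with a low value. They report only what shows in the picture. A call takes as long as a camera call. They do not tell look-alikes from the thing itself.
- r.search_frame(camera, target): "point" ([column, row] in pixels, amid what is visible of it).
- r.masks_of(camera, target): "pixels" (480x640 bool, what is visible of it) and "point" ([column, row] in pixels, amid what is visible of it).
- r.mark_of(camera, target): "point" ([column, row] in pixels: a listed point, or the origin of a listed thing).
The state is a dict: "time_s": time; "qpos": joint angles; "dq": joint speeds; "joint_efforts": joint torques, N m; "position": TCP position; "eef_rot": TCP orientation; "wrist_force": force on the tool from outside, world axes, zero at the start; "torque": the same for the moment, N m; "gripper_width": finger opening in m; "grasp_force": force on a finger pad.
Only numpy, scipy, OpenCV 4.12 (cv2) and the standard library are available. Lean on these libraries where they do the work, as an engineer would, in place of code of your own. Each camera call takes 0.05 s, during which the arm holds its last target. There are 200 camera calls.

TASK

Turn the red-knobbed crank clockwise until the sliding jaw grips the chrome jar firmly against the fixed jaw, then put the chrome bayonet lid on the jar, lugs down through the two notches until it sits fully home. Twist the lid clockwise against its return spring to the green dot, half way to the lock, never on to the red locked position, and finish while still gripping the lid and holding it there. Leave the mug, noodle box and green cup where they stand.

Things in the scene. Friction and masses are not known exactly. Their poses are not given: they have to be found in the camera images.
- clamp: Fixed aluminium jar clamp. Origin at shelf height, under the jar's centre once clamped; x across, y along the slide, z up; yaw within 0.25 rad. Base plate 120 mm wide, 12 mm thick, y = -230 to 100 mm. Fixed V jaw on the +y side, 62 mm high, reaching 75 mm out. Grey gear housing 80 x 80 mm, 52 mm high, centred at y = -170 mm, crank on top.
- jaw: Sliding flat jaw, 90 mm wide, 60 mm high, on the jar's -y side. Axes parallel to the clamp's; its face is at y = -56 mm in its own frame. It moves along the clamp's +y as the crank turns, meets the jar and pushes it 2 to 8 mm along the plate into the fixed jaw; it grips with its origin about 20 mm from the clamp's.
- crank (a joint): Crank angle, rad, grows clockwise seen from above; 30 mm of jaw travel per turn. Starts at 0 to 1.2; the jar is gripped near 4.2. Runs with about 3 N at the knob; once the jar is gripped the resistance climbs steeply: push on to some 8 to 10 N more. Self-locking: stays where left. At 0 the arm points to the clamp's +x.
- crank_axis (a point): Fixed point on the crank's vertical axis at mid-height of the knob (83 mm above the shelf).
- crank_grip (a point): Centre of the crank's red upright knob: 16 mm diameter, 36 mm tall (65 to 101 mm above the shelf), 45 mm from the crank axis, freely spinning on its pin, so that the hand may keep its yaw while the crank goes round. The steel arm below it has its top at 63 mm.
- jar: Chrome jar, loose, 72 mm diameter, 105 mm high, origin at the centre of its underside, standing on the clamp's 12 mm base plate with some mm of play between the jaws; yaw within 0.4 rad of the clamp's. A 90 mm collar 5 mm below the rim bears dots, by angle clockwise from each notch: white 0 (entry), green 0.75 rad (vent), red 1.35 rad (locked).
- jar_mouth (a point): Centre of the jar's mouth, level with the rim top, 105 mm above the jar's underside; axes as the jar's. The 5 mm thick rim flange has a 44 mm diameter opening with two notches at +x and -x, at least 17 mm wide, reaching out to 32 mm radius. Between the notches lugs can turn beneath the flange.
- shutter (a joint): Sprung vent ring in the jar's neck with two orange dogs, pushed round by the lid's lugs: 0 at rest, grows clockwise seen from above, locks at its stop at 1.2 rad; 0.6 is half way (vent). The lugs meet the dogs after about 0.15 rad of lid turn from the notches' middle. Its spring turns the lid back: 0.07 Nm at 0, 0.15 Nm at half way.
- lid: Chrome lid, loose, on the shelf. Origin: centre of its underside. Black plug 38 mm diameter, z 0 to 14 mm; two lugs at its foot along x and -x, 10 mm wide, 5 mm high, tips at 28 mm radius; disc 68 mm diameter, z 14 to 20; upright bar grip along x, 46 mm long, 12 mm thick, z 20 to 50. Either lug fits either notch. Fully home the origin is 14 mm below the mouth.
- mug: White porcelain mug, 80 mm diameter, 90 mm high, origin under its centre. To be left alone.
- noodle_box: Clear plastic box of noodles, 99 x 99 x 132 mm, origin under its centre. To be left alone.
- cup: Green silicone collapsible cup, 90 mm diameter, 62 mm high, origin under its centre. To be left alone.
Not all that is in view belongs to the job. What is shaped like the lid but blue or yellow is not meant. Leave any pink look-alike of the jar alone.

How it is judged:
On the way, in this order (a step that is already met when the one before it is completed fails the run):
1. the jaw grips the jar (over 8 N) before the lid is on (contact force between jaw and jar above 8 N and distance between lid and jar_mouth above 0.05 m), for 0.2 s.
2. the lid sits fully home in the mouth, shutter not yet turned (z of lid in the frame of jar_mouth below -0.0105 m and horizontal distance between lid and jar_mouth below 0.006 m and value of joint shutter below 0.3 rad), for 0.1 s.
At the end, for the whole second after the job is handed in: The fingers still grip the lid (over 2 N), which is in the jar's mouth (origin at least 8 mm below the rim, within 6 mm of the axis) and holds the shutter between 0.4 and 0.8 rad, still; the jaw presses the upright jar with over 8 N; mug, noodle box and cup are within 30 mm of their starts (value of joint shutter between 0.4 and 0.8 rad and z of lid in the frame of jar_mouth below -0.008 m and horizontal distance between lid and jar_mouth below 0.006 m and contact force between the fingers and lid above 2 N and angular speed of lid below 0.2 rad/s and contact force between jaw and jar above 8 N and angle between jar's own z axis and vertical below 0.1 rad and distance of each of mug, noodle_box, cup from where it was at the start of the episode below 0.03 m); the arm keeps its last pose, push and grip.
It fails at once if the lid was twisted on to the lock (value of joint shutter above 1.08 rad).
It fails at once if the jar was tipped (angle between jar's own z axis and vertical above 0.3 rad).
It fails at once if a bystander was knocked about (distance of any of mug, noodle_box, cup from where it was at the start of the episode above 0.04 m).
It also fails if it takes over 58 s, if anything falls off the work surface, if the arm or the gripper's body presses on something with over 40 N, if the wrist force passes 120 N, or if a joint passes its speed limit or range.

## Working session

There is one attempt and no reset: what is moved stays moved. The work goes in short steps, Python scripts to look and compute and a shell command to move; the robot and the scene stay as the last step left them, time stands still between calls to the robot, and variables do not carry over. Pictures are saved under pics/ and viewed, at most 10 in all, crops included, and the job is handed in when it is done.

```bash
ls; mkdir -p pics; python3 - <<'E'
from rig import r
import cv2,numpy as np
s=r.observe();print(s, r.finger_overhang)
ims=[]
for c in ["scene","top"]:
    d=r.read_camera(c);ims.append(d["color"]);print(c,d["K"],d["R"],d["t"])
    cv2.imwrite(f"pics/{c}0.png",d["color"])
    for n in ["clamp","jaw","crank_axis","crank_grip","jar","jar_mouth","lid","mug","noodle_box","cup"]:
        print(c,n,[(np.round(x["point"],1).tolist(),round(x["confidence"],2)) for x in r.mark_of(c,n)][:4])
E
```

```text
pics
{'time_s': 0.0, 'qpos': array([-1.40240084e+00,  1.31173519e-01,  1.48931484e+00, -7.71587625e-06,
        1.52301136e+00, -8.53920957e-02]), 'dq': array([-0.00108054,  0.00236059,  0.00021537,  0.00098485, -0.00072862,
       -0.00076202]), 'joint_efforts': array([-8.16645388e-04, -5.69409406e+01, -5.00544655e+01, -2.26589937e-04,
        1.49416085e-02,  1.53008511e-05]), 'position': array([ 0.15057624, -0.58024212,  0.24721751]), 'eef_rot': array([-9.52553774e-04,  9.91959306e-01,  1.26553652e-01, -4.34119862e-05]), 'wrist_force': array([-0.10911955, -0.1446356 ,  0.47088031]), 'torque': array([-0.00869998,  0.03601773, -0.01869771]), 'grasp_force': 0.0, 'gripper_width': 0.08529984185760706} 0.017
scene [[434.29260333   0.         318.05206358]
 [  0.         434.29260333 246.39894437]
 [  0.           0.           1.        ]] [[ 0.21240311  0.97713701 -0.00939073]
 [ 0.64839993 -0.1481212  -0.7467514 ]
 [-0.73106939  0.15252337 -0.66503697]] [-0.1046813  -0.28100945  1.53529286]
scene clamp [([350.6, 273.5], 0.59), ([349.2, 274.3], 0.17)]
scene jaw [([350.0, 277.0], 0.88)]

[... 598 characters left out ...]
9.99888096e-01  3.33540078e-04]
 [-9.78951462e-01 -1.47107968e-02 -2.03562344e-01]
 [ 2.03544472e-01  2.71797060e-03 -9.79061929e-01]] [-0.00842878  0.54843145  1.19718061]
top clamp [([284.1, 241.2], 0.55)]
top jaw []
top crank_axis [([353.6, 220.9], 0.74), ([286.2, 241.1], 0.55)]
top crank_grip [([365.7, 207.5], 0.49)]
top jar [([287.6, 239.5], 0.97), ([288.5, 306.8], 0.83), ([365.9, 207.6], 0.68)]
top jar_mouth [([285.9, 302.2], 0.96), ([282.6, 227.0], 0.82)]
top lid [([200.8, 245.0], 0.84), ([151.2, 227.4], 0.8), ([203.0, 287.3], 0.76)]
top mug [([485.3, 315.0], 0.69)]
top noodle_box [([478.1, 212.6], 0.93)]
top cup [([223.2, 183.5], 0.63), ([282.9, 224.5], 0.42), ([472.0, 212.3], 0.39)]
```

View pics/scene0.png

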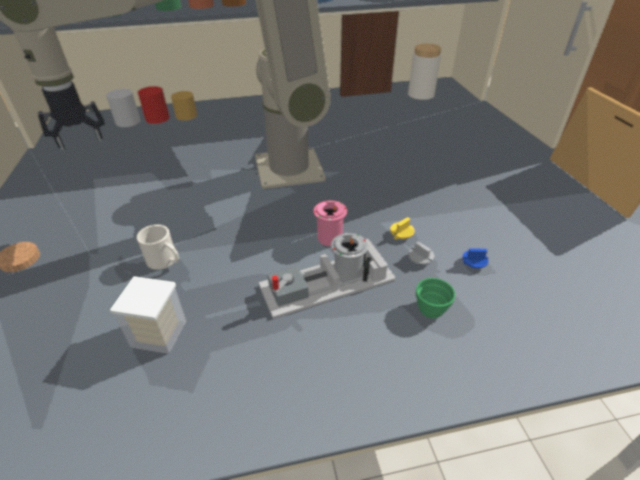

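View pics/top0.png

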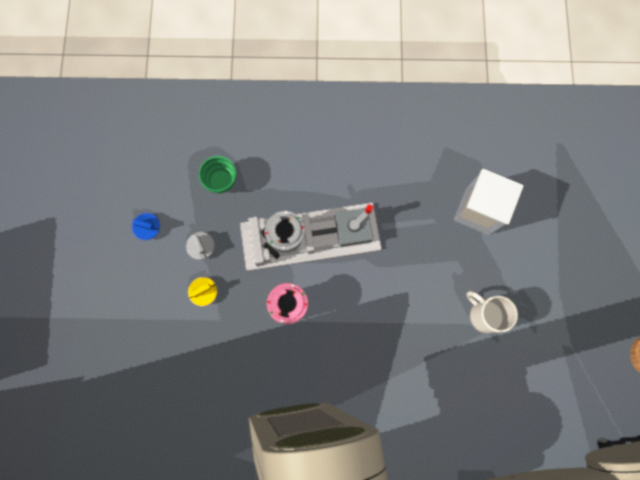

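The scene view shows the chrome lid at (421,256), the jar's mouth at (350,244) and the red knob at (275,282). In the top view they are at (200,245), (283,228) and (369,208). The blue and yellow lids and the pink jar are decoys. I'll triangulate next.

```bash
cat > h.py <<'E'
import numpy as np,cv2
from scipy.spatial.transform import Rotation as Rn
from rig import r
def toolpose():
    s=r.observe();q=s["eef_rot"];return Rn.from_quat([q[1],q[2],q[3],q[0]]).as_matrix(),np.array(s["position"])
def cam(name):
    """returns K,R,t (world->cam), color"""
    Rt,p=toolpose() if name=="wrist" else (None,None)
    d=r.read_camera(name)
    if name!="wrist": return d["K"],d["R"],d["t"],d["color"]
    T=np.eye(4);T[:3,:3]=Rt;T[:3,3]=p
    M=np.linalg.inv(T@d["T_tool_cam"]);return d["K"],M[:3,:3],M[:3,3],d["color"]
def tri(obs):
    A=[]
    for (K,R,t,uv) in obs:
        P=K@np.c_[R,t];A+=[uv[0]*P[2]-P[0],uv[1]*P[2]-P[1]]
    A=np.array(A);X=np.linalg.lstsq(A[:,:3],-A[:,3],rcond=None)[0]
    e=[np.linalg.norm(proj(K,R,t,X)-uv) for K,R,t,uv in obs];return X,e
def proj(K,R,t,X):
    c=K@(R@X+t);return c[:2]/c[2]
def atz(K,R,t,uv,z):
    d=R.T@np.linalg.inv(K)@np.array([*uv,1]);o=-R.T@t;return o+d*(z-o[2])/d[2]
E
python3 - <<'E'
from h import *
S=cam("scene")[:3];T=cam("top")[:3]
for n,a,b in [("crank_axis",(287.9,268.6),(353.6,220.9)),("knob",(274.2,281.6),(365.7,207.5)),("mouth",(350.3,244.5),(282.6,227)),("lid",(416.2,256.8),(200.8,245)),("cup",(433.7,308.9),(223.2,183.5)),("pink",(329.2,209.1),(285.9,302.2))]:
    X,e=tri([(*S,a),(*T,b)]);print(n,np.round(X,4),np.round(e,1))
m=r.masks_of("top","crank_grip");print([(x["point"],x["confidence"],x["pixels"].sum()) for x in m])
print(atz(*T,(483,190),.132),atz(*T,(496,315),.05))
E
```

```text
crank_axis [ 0.5922 -0.0944  0.0861] [0.2 0.1]
knob [ 0.6251 -0.1264  0.0827] [2.2 1.5]
mouth [0.5692 0.0661 0.1111] [0.6 0.4]
lid [0.5445 0.2667 0.0074] [2.4 1.8]
cup [ 0.7107  0.2326 -0.011 ] [3.4 2.2]
pink [0.4016 0.0544 0.0981] [0.9 0.7]
[]
[ 0.6564278  -0.38139325  0.132     ] [ 0.38429825 -0.42314946  0.05      ]
```

```bash
python3 -m jog '{"hand":[0.6,0.6,0.6,0.6,0.6,0.6,0.6,0.6,0.6,0.6],"translation":[[42,44,0],[42,44,0],[42,44,0],[42,44,0],[42,44,0],[42,44,0],[42,44,0],[42,44,0],[42,44,0],[42,44,0]],"angular":[[0,0,0],[0,0,0],[0,0,0],[0,0,0],[0,0,0],[0,0,0],[0,0,0],[0,0,0],[0,0,0],[0,0,0]]}'
python3 - <<'E'
from h import *
print(toolpose(),r.observe()["qpos"],r.observe()["dq"].round(2))
K,R,t,c=cam("wrist");cv2.imwrite("pics/w1.png",c);print(r.read_camera("wrist")["T_tool_cam"].round(3))
for n in ["crank_axis","crank_grip","jar_mouth","lid"]:
    for f in (r.mark_of,):
        print(n,[(np.round(x["point"],1).tolist(),round(x["confidence"],2)) for x in f("wrist",n)][:4])
E
```

```text
time_s: 2.5
position: [0.5719, -0.1392, 0.2486]
eef_rot: [0.0, 0.992, 0.127, 0.0]
wrist_force: [0.8, -0.3, 0.2]
gripper_width: 0.0513
grasp_force: 0.0
(array([[ 9.67952761e-01,  2.51131503e-01,  6.49165471e-04],
       [ 2.51131779e-01, -9.67952830e-01, -3.85317163e-04],
       [ 5.31596277e-04,  5.35994891e-04, -9.99999715e-01]]), array([ 0.57192912, -0.13915349,  0.24857661])) [-3.25668781e-01  9.89823152e-02  1.52151444e+00 -1.57568500e-04
  1.52035757e+00  9.91286210e-01] [ 0.78  0.61 -0.64 -0.    0.02  0.78]
[[-0.    -0.96  -0.28   0.071]
 [ 1.     0.    -0.001  0.001]
 [ 0.001 -0.28   0.96  -0.126]
 [ 0.     0.     0.     1.   ]]
crank_axis [([289.5, 191.9], 0.66), ([337.4, 164.5], 0.4)]
crank_grip [([334.0, 163.3], 0.72)]
jar_mouth [([69.2, 359.7], 0.97), ([62.1, 176.3], 0.93)]
lid [([592.0, 203.3], 0.29)]
```

View pics/w1.png

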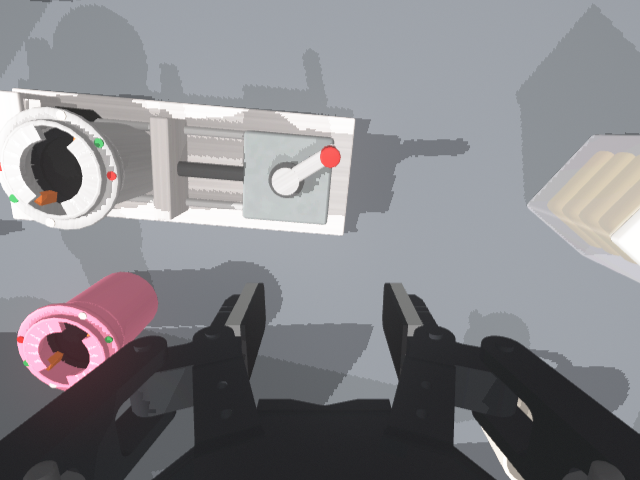

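Wrist view: knob top at (330,157), crank hub at (287,181), jar mouth near (55,168) and jaw at (170,165). I'll refine the knob and axis across the three cameras.

```bash
python3 - <<'E'
from h import *
O={"axis":[],"knob":[],"mouth":[],"red":[]}
for n,a,m in [("wrist",(289,190),(62,175)),("top",(353.6,221),(282.6,227)),("scene",(288,268.6),(350,244.5))]:
    K,R,t,c=cam(n)
    if n=="wrist":cv2.imwrite("pics/w2.png",c)
    h=cv2.cvtColor(c,cv2.COLOR_BGR2HSV);mk=((h[...,0]<6)|(h[...,0]>175))&(h[...,1]>190)&(h[...,2]>90)
    kp=proj(K,R,t,np.array([.625,-.126,.083]))
    N,L,st,ce=cv2.connectedComponentsWithStats(mk.astype(np.uint8))
    for i in range(1,N):
        if np.linalg.norm(ce[i]-kp)<20 and st[i,4]>10: print(n,"red",ce[i].round(1),st[i],kp.round(1))
    for lab,nn in [("axis","crank_axis"),("knob","crank_grip"),("mouth","jar_mouth")]:
        g={"axis":np.array([.592,-.094,.086]),"knob":np.array([.625,-.126,.083]),"mouth":np.array([.569,.066,.113])}[lab]
        p=proj(K,R,t,g);best=[x for x in r.mark_of(n,nn) if np.linalg.norm(np.array(x["point"])-p)<30]
        if best: O[lab].append((K,R,t,np.array(best[0]["point"])));print(n,lab,best[0]["point"],round(best[0]["confidence"],2),p.round(1))
for k,o in O.items():
    if len(o)>1:
        X,e=tri(o);print(k,X.round(4),np.round(e,1))
        K,R,t,uv=o[0];print("  wrist@z",atz(K,R,t,uv,.117 if k=="mouth" else .083).round(4))
s=r.observe();print(s["position"],s["dq"].round(3))
E
```

```text
wrist axis [278.4, 180.7] 0.84 [273.  180.5]
wrist knob [327.3, 154.6] 0.9 [321.2 150.2]
wrist mouth [46.8, 165.3] 0.59 [ 45.6 160.9]
top axis [354.9, 221.8] 0.79 [353.3 221. ]
top mouth [282.4, 227.0] 0.92 [283. 227.]
scene axis [287.0, 271.1] 0.81 [287.9 268.5]
scene knob [271.9, 279.1] 0.51 [276.6 281.4]
scene mouth [350.0, 243.8] 0.62 [350.8 243.8]
axis [ 0.592  -0.0976  0.0783] [0.3 0.3 0.4]
  wrist@z [ 0.5925 -0.098   0.083 ]
knob [ 0.6231 -0.1342  0.0908] [3.6 0.8]
  wrist@z [ 0.6228 -0.1316  0.083 ]
mouth [0.5679 0.0658 0.1128] [3.  0.8 0.7]
  wrist@z [0.5671 0.0622 0.117 ]
[ 0.57063144 -0.14084835  0.24833742] [ 0.     0.001  0.    -0.001  0.001 -0.001]
```

```bash
python3 -m jog '{"hand":[0.6,0.6,0.6,0.6,0.6,0.6,0,0,0],"translation":[[26,5,-30],[26,5,-40],[0,0,-50],[0,0,-32],[0,0,-10],[0,0,0],[0,0,0],[0,0,0],[0,0,0]],"angular":[[0,0,0],[0,0,0],[0,0,0],[0,0,0],[0,0,0],[0,0,0],[0,0,0],[0,0,0],[0,0,0]]}'
```

```text
time_s: 4.53
position: [0.6238, -0.131, 0.0886]
eef_rot: [0.0, 0.992, 0.127, 0.001]
wrist_force: [-1.2, 1.8, 5.9]
gripper_width: 0.0141
grasp_force: 58.4
```

```bash
python3 -m jog '{"hand":[0,0,0,0,0,0],"translation":[[-11.6,-8,0],[-13.5,-4,0],[-14.1,0.4,0],[-13.3,4.7,0],[-11.1,8.5,0],[-8,11.6,0]],"angular":[[0,0,0],[0,0,0],[0,0,0],[0,0,0],[0,0,0],[0,0,0]]}'
```

```text
time_s: 5.28
position: [0.5513, -0.1192, 0.0884]
eef_rot: [0.002, 0.992, 0.126, 0.001]
wrist_force: [3.2, -1.9, 7.8]
gripper_width: 0.0141
grasp_force: 59.7
```

```bash
python3 -m jog '{"hand":[0,0,0,0],"translation":[[-4,13.5,0],[0.4,14.1,0],[4.7,13.3,0],[0,0,0]],"angular":[[0,0,0],[0,0,0],[0,0,0],[0,0,0]]}'
```

```text
time_s: 5.78
position: [0.553, -0.0764, 0.0884]
eef_rot: [0.0, 0.992, 0.127, 0.001]
wrist_force: [-0.3, 3.8, 11.0]
gripper_width: 0.0146
grasp_force: 59.7
```

```bash
python3 -m jog '{"hand":[0,0,0],"translation":[[2.4,4,1],[2.9,3.7,0],[0,0,0]],"angular":[[0,0,0],[0,0,0],[0,0,0]]}'; python3 -m jog '{"hand":[0,0],"translation":[[3.2,3.4,0.5],[0,0,0]],"angular":[[0,0,0],[0,0,0]]}'
```

```text
time_s: 6.15
position: [0.5579, -0.0695, 0.0885]
eef_rot: [0.001, 0.992, 0.126, 0.001]
wrist_force: [-0.1, -0.8, 7.4]
gripper_width: 0.014
grasp_force: 59.5
time_s: 6.4
position: [0.561, -0.0663, 0.0885]
eef_rot: [0.001, 0.992, 0.126, 0.001]
wrist_force: [0.9, -3.8, 5.7]
gripper_width: 0.0146
grasp_force: 59.3
```

```bash
python3 -m jog '{"hand":[0,0],"translation":[[2.6,2.2,0],[0,0,0]],"angular":[[0,0,0],[0,0,0]]}'; python3 -m jog '{"hand":[0,0],"translation":[[2.7,2.0,0],[0,0,0]],"angular":[[0,0,0],[0,0,0]]}'; python3 -m jog '{"hand":[0,0],"translation":[[2.8,1.9,0],[0,0,0]],"angular":[[0,0,0],[0,0,0]]}'
```

```text
time_s: 6.65
position: [0.5633, -0.0643, 0.0885]
eef_rot: [0.001, 0.992, 0.126, 0.0]
wrist_force: [-1.3, -4.0, 8.1]
gripper_width: 0.0135
grasp_force: 59.4
time_s: 6.9
position: [0.5653, -0.0627, 0.0884]
eef_rot: [0.001, 0.992, 0.126, -0.001]
wrist_force: [-4.6, -6.1, 9.1]
gripper_width: 0.0143
grasp_force: 59.7
time_s: 7.15
position: [0.5675, -0.0612, 0.0884]
eef_rot: [0.001, 0.992, 0.126, -0.001]
wrist_force: [-8.6, -7.9, 12.0]
gripper_width: 0.014
grasp_force: 60.0
```

```bash
python3 -m jog '{"hand":[0,0],"translation":[[1.6,1.0,0],[0,0,0]],"angular":[[0,0,0],[0,0,0]]}'
```

```text
time_s: 7.4
position: [0.5685, -0.0605, 0.0883]
eef_rot: [0.001, 0.992, 0.126, -0.002]
wrist_force: [-11.6, -9.5, 14.4]
gripper_width: 0.0142
grasp_force: 60.2
```

```bash
python3 -m jog '{"hand":[0.6,0.6,0.8,0.8,0.8,0.8,0.8,0.8,0.8],"translation":[[0,0,0],[0,0,0],[0,0,50],[-10,20,55],[-10,50,50],[-8,52,5],[0,0,0],[0,0,0],[0,0,0]],"angular":[[0,0,0],[0,0,0],[0,0,0],[0,0,0],[0,0,0],[0,0,0],[0,0,0],[0,0,0],[0,0,0]]}'
python3 - <<'E'
from h import *
s=r.observe();print(s["dq"].round(2))
K,R,t,c=cam("wrist");cv2.imwrite("pics/w3.png",c);np.savez("w3.npz",K=K,R=R,t=t)
for n in ["jar_mouth","lid","jar"]: print(n,[(np.round(x["point"],1).tolist(),round(x["confidence"],2)) for x in r.mark_of("wrist",n)][:4])
E
```

```text
time_s: 8.52
position: [0.5433, 0.0563, 0.2405]
eef_rot: [-0.0, 0.992, 0.126, -0.001]
wrist_force: [0.6, -0.2, 0.2]
gripper_width: 0.0681
grasp_force: 0.0
[-0.01  0.   -0.    0.    0.    0.  ]
jar_mouth [([285.4, 382.0], 0.66), ([317.2, 199.2], 0.65)]
lid [([120.2, 251.5], 0.77), ([118.3, 148.5], 0.62)]
jar [([294.0, 316.3], 0.97), ([318.8, 182.7], 0.94)]
```

View pics/w3.png

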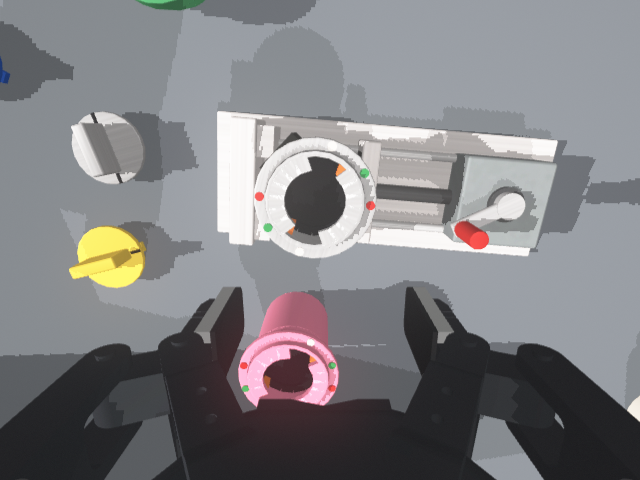

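Wrist view: the jaw now touches the jar. Rim centre is about (315,198), with white dots at (332,147) and (299,252), green at (364,173) and (267,227), and red at (371,205) and (259,196). The chrome lid is at about (108,148), with its x marks at (97,118) and (120,178).

```bash
python3 -m jog '{"hand":[0.6,0.6,0.6,0.6,0.6,0.6],"translation":[[-8,49,0],[-8,49,-10],[-8,49,-10],[-3,48,-10],[0,0,0],[0,0,0]],"angular":[[0,0,0],[0,0,0],[0,0,0],[0,0,0],[0,0,0],[0,0,0]]}'
python3 - <<'E'
from h import *
d=np.load("w3.npz");K,R,t=d["K"],d["R"],d["t"];c=cv2.imread("pics/w3.png");h=cv2.cvtColor(c,cv2.COLOR_BGR2HSV).astype(int)
px={"g":[(364,173),(267,227)],"r":[(371,205),(259,196)],"w":[(332,147),(299,252)]}
W={}
for k,ps in px.items():
    W[k]=[]
    for u,v in ps:
        sl=(slice(v-9,v+10),slice(u-9,u+10));H=h[sl]
        m=(H[...,1]>80)&((abs(H[...,0]-70)<25) if k=="g" else ((H[...,0]<10)|(H[...,0]>170))) if k!="w" else (c[sl].min(-1)>=c[sl].min(-1).max()-4)
        yy,xx=np.nonzero(m);uv=(xx.mean()+u-9,yy.mean()+v-9);W[k].append(atz(K,R,t,uv,.112)[:2]);print(k,np.round(uv,1),m.sum(),W[k][-1].round(4))
off={"w":0,"g":.75,"r":1.35}
for k,(a,b) in W.items():
    a,b=np.array(a),np.array(b);v=a-b;print(k,"ctr",((a+b)/2).round(4),"diam",np.linalg.norm(v).round(4),"notch angle",np.degrees(np.arctan2(v[1],v[0])+off[k]).round(1))
K,R,t,c=cam("wrist");cv2.imwrite("pics/w4.png",c);np.savez("w4.npz",K=K,R=R,t=t);print(toolpose()[1])
for n in ["lid"]: print(n,[(np.round(x["point"],1).tolist(),round(x["confidence"],2)) for x in r.mark_of("wrist",n)][:4])
E
```

```text
time_s: 9.48
position: [0.5167, 0.2518, 0.2114]
eef_rot: [0.0, 0.992, 0.127, -0.0]
wrist_force: [0.2, -0.8, 0.2]
gripper_width: 0.0517
grasp_force: 0.0
g [364.  172.8] 63 [0.5922 0.0384]
g [267.4 227.3] 53 [0.5354 0.0969]
r [370.1 205.2] 65 [0.5707 0.0275]
r [258.9 196. ] 65 [0.557  0.1077]
w [332.2 145.1] 57 [0.6051 0.0653]
w [299.  251.1] 46 [0.5231 0.0697]
g ctr [0.5638 0.0676] diam 0.0815 notch angle -2.9
r ctr [0.5639 0.0676] diam 0.0814 notch angle -2.9
w ctr [0.5641 0.0675] diam 0.0821 notch angle -3.1
[0.51699038 0.25139499 0.21164911]
lid [([297.1, 281.3], 0.8), ([175.3, 84.3], 0.75)]
```

View pics/w4.png

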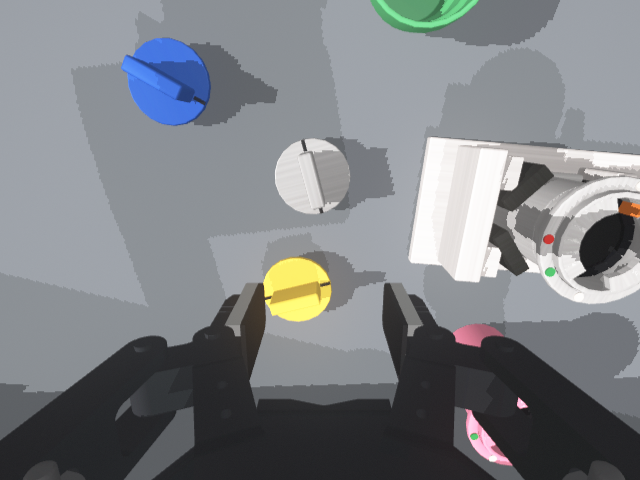

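Wrist view: chrome lid disc at about (312,176), with dark x marks at (303,145) and (321,209) and the bar along them. The yellow and blue decoys are at (297,290) and (168,82). I'll compute the lid pose and check heights from two views.

```bash
python3 - <<'E'
from h import *
A=np.load("w3.npz");B=np.load("w4.npz");A=[A[k] for k in "KRt"];B=[B[k] for k in "KRt"];c=cv2.imread("pics/w4.png")
for a,b in [((258.9,196),(548.5,239)),((267.4,227.3),(550,271.5))]: print("collar dot",*[np.round(x,4) for x in tri([(*A,a),(*B,b)])])
m=[x for x in r.masks_of("wrist","lid") if abs(x["point"][0]-312)<30 and abs(x["point"][1]-176)<30]
for x in m[:1]:
    p=x["pixels"].astype(np.uint8);cn=max(cv2.findContours(p,0,1)[0],key=cv2.contourArea);e=cv2.fitEllipse(cn);print("mask ellipse",e,x["confidence"]);print(atz(*B,e[0],.019))
print("net origin",[(q["point"],q["confidence"]) for q in r.mark_of("wrist","lid")])
g=cv2.cvtColor(c,cv2.COLOR_BGR2GRAY)
P=[]
for u,v in [(303,145),(321,210)]:
    s=g[v-8:v+9,u-8:u+9];yy,xx=np.nonzero(s<60);uv=(xx.mean()+u-8,yy.mean()+v-8);P.append(atz(*B,uv,.020));print("mark",np.round(uv,1),len(xx),P[-1].round(4))
v=P[0]-P[1];print("ctr",((P[0]+P[1])/2).round(4),np.linalg.norm(v),"yaw",np.degrees(np.arctan2(v[1],v[0])))
# bar-mark view from w3
pa=[(97,118.5),(120.5,178)];pb=[(303,145),(321,210)]
for a,b in zip(pa,pb):print("mark3d",*[np.round(x,4) for x in tri([(*A,a),(*B,b)])])
cv2.imwrite("pics/crop4.png",cv2.resize(c[120:230,255:370],None,fx=5,fy=5,interpolation=cv2.INTER_CUBIC))
E
```

```text
collar dot [0.5572 0.1075 0.1134] [0.1005 0.1097]
collar dot [0.536  0.0967 0.1135] [0.1106 0.1204]
mask ellipse ((312.12164306640625, 175.3623046875), (74.25826263427734, 75.7974624633789), 166.57147216796875) 0.67
[0.54683459 0.26938502 0.019     ]
net origin [([297.1, 281.3], 0.8), ([175.3, 84.3], 0.75)]
mark [nan nan] 0 [nan nan nan]
mark [nan nan] 0 [nan nan nan]
ctr [nan nan nan] nan yaw nan
mark3d [0.5701 0.2836 0.0153] [0.0688 0.0735]
mark3d [0.5197 0.254  0.021 ] [1.053  1.1235]<stdin>:11: RuntimeWarning: Mean of empty slice.
  ret = ret.dtype.type(ret / rcount)
```

View pics/crop4.png

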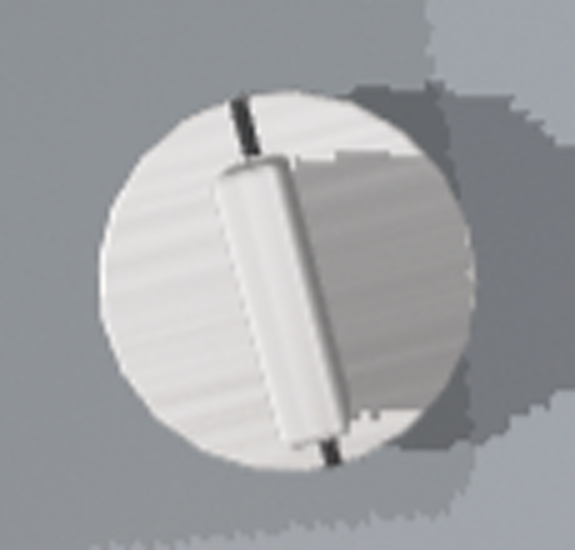

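```bash
python3 - <<'E'
from h import *
B=np.load("w4.npz");B=[B[k] for k in "KRt"]
a,b,c=[atz(*B,p,.020) for p in [(302.6,139.4),(321.6,213.2),(312.3,175.7)]]
v=a-b;print(((a+b)/2).round(4),c.round(4),np.linalg.norm(v[:2]),np.degrees(np.arctan2(v[1],v[0])))
a,b=[atz(*B,(255+x/5,120+y/5),.05) for x,y in [(252,165),(318,435)]];v=a-b;print("bar",((a+b)/2).round(4),np.linalg.norm(v[:2]),np.degrees(np.arctan2(v[1],v[0])))
E
python3 -m jog '{"hand":[0.6,0.6,0.6,0.6,0.6],"translation":[[15,9,-30],[15,9,-40],[0,0,-40],[0,0,0],[0,0,0]],"angular":[[0,0,7.5],[0,0,7],[0,0,0],[0,0,0],[0,0,0]]}'
```

```text
[0.5453 0.2687 0.02  ] [0.5467 0.2692 0.02  ] 0.06752974303981611 28.581399606598346
bar [0.5466 0.2683 0.05  ] 0.04484853218244217 27.83022289360478
time_s: 10.3
position: [0.5475, 0.2701, 0.1034]
eef_rot: [-0.0, 0.968, 0.25, 0.001]
wrist_force: [-0.8, -0.6, 0.3]
gripper_width: 0.0512
grasp_force: 0.0
```

```bash
python3 -m jog '{"hand":[0.6,0.6,0.6,0,0,0,0],"translation":[[-1,-1,-35],[0,0,-27],[0,0,0],[0,0,0],[0,0,0],[0,0,0],[0,0,0]],"angular":[[0,0,0],[0,0,0],[0,0,0],[0,0,0],[0,0,0],[0,0,0],[0,0,0]]}'
```

```text
time_s: 11.18
position: [0.5473, 0.2699, 0.042]
eef_rot: [-0.0, 0.968, 0.251, 0.002]
wrist_force: [-0.7, -0.4, 7.2]
gripper_width: 0.0109
grasp_force: 59.6
```

```bash
python3 -m jog '{"hand":[0,0,0,0,0,0,0,0,0,0],"translation":[[0,0,40],[0,0,50],[0,0,50],[3,-40,6],[4,-41,0],[4,-41,0],[4,-40,0],[2.8,-40.3,0],[0,0,0],[0,0,0]],"angular":[[0,0,0],[0,0,0],[0,0,0],[0,0,-6.4],[0,0,-6.4],[0,0,-6.4],[0,0,-6.4],[0,0,-6.4],[0,0,0],[0,0,0]]}'
python3 - <<'E'
from h import *
print(r.observe()["qpos"].round(3))
K,R,t,c=cam("wrist");cv2.imwrite("pics/w5.png",c)
Rt,p=toolpose();print(p,np.degrees(np.arctan2(Rt[1,0],Rt[0,0])))
for n,X in [("mouth",(.5639,.0676,.117)),("lidx+",p+Rt@[.034,0,.024]),("lidctr top",p+Rt@[0,0,.022])]: print(n,proj(K,R,t,np.array(X)).round(1))
E
```

```text
time_s: 12.42
position: [0.5635, 0.0672, 0.1859]
eef_rot: [-0.0, 1.0, -0.026, 0.0]
wrist_force: [-0.1, 0.8, -1.5]
gripper_width: 0.0108
grasp_force: 58.9
[0.028 0.08  1.657 0.    1.404 1.65 ]
[0.56341758 0.06764067 0.18584743] -2.894173940209428
mouth [321.7 257.9]
lidx+ [320.9 221. ]
lidctr top [321.  293.9]
```

View pics/w5.png

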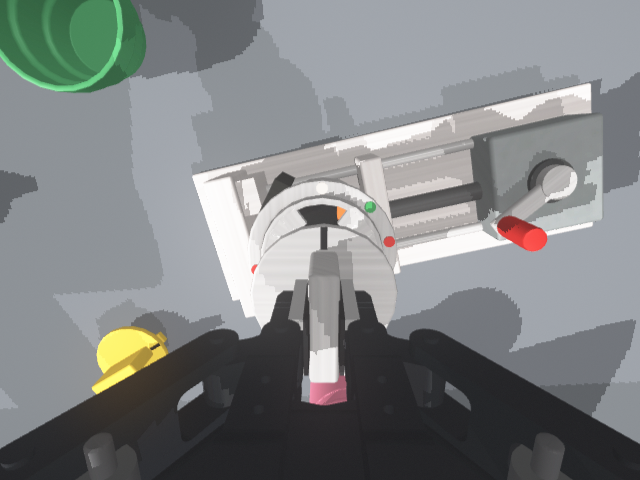

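Wrist view: the held lid's front mark is at (324,224), the jar's white dot at (321,187) and the notch at (320,212). Yaw agrees. The lid needs about +1.9 mm in x and +1.2 mm in y, then it can go down.

```bash
python3 -m jog '{"hand":[0,0,0,0,0],"translation":[[1.9,1.2,-12],[0,0,-10],[0,0,-4],[0,0,-4],[0,0,0]],"angular":[[0,0,0],[0,0,0],[0,0,0],[0,0,0],[0,0,0]]}';python3 -m jog '{"hand":[0,0,0],"translation":[[0,0,-3],[0,0,-3],[0,0,0]],"angular":[[0,0,0],[0,0,0],[0,0,0]]}'
```

```text
time_s: 13.1
position: [0.5651, 0.0682, 0.1552]
eef_rot: [0.0, 1.0, -0.026, -0.0]
wrist_force: [0.2, 1.2, -1.1]
gripper_width: 0.0107
grasp_force: 58.9
time_s: 13.48
position: [0.5651, 0.0681, 0.1493]
eef_rot: [0.0, 1.0, -0.026, -0.0]
wrist_force: [0.4, -0.2, -1.6]
gripper_width: 0.011
grasp_force: 58.9
```

```bash
python3 -m jog '{"hand":[0,0,0],"translation":[[0,0,-3],[0,0,-1],[0,0,0]],"angular":[[0,0,0],[0,0,0],[0,0,0]]}';python3 -m jog '{"hand":[0,0,0],"translation":[[0,0,-1],[0,0,0],[0,0,0]],"angular":[[0,0,0],[0,0,0],[0,0,0]]}'
```

```text
time_s: 13.85
position: [0.5652, 0.0682, 0.1454]
eef_rot: [-0.0, 1.0, -0.026, -0.0]
wrist_force: [-0.4, 0.4, -1.1]
gripper_width: 0.0109
grasp_force: 58.9
time_s: 14.22
position: [0.5655, 0.0682, 0.145]
eef_rot: [-0.0, 1.0, -0.026, 0.0]
wrist_force: [-2.7, -0.2, 3.6]
gripper_width: 0.0109
grasp_force: 59.6
```

```bash
python3 -m jog '{"hand":[0,0,0,0,0],"translation":[[0,-0.1,0],[0,-0.1,0],[0,-0.2,0],[-0.1,-0.2,0],[0,0,0]],"angular":[[0,0,-7],[0,0,-7],[0,0,-7],[0,0,-7],[0,0,0]]}'; python3 -c "
from h import *
s=r.observe();Rt,p=toolpose();print(np.degrees(np.arctan2(Rt[1,0],Rt[0,0])),s['torque'],s['qpos'][5])"
```

```text
time_s: 14.85
position: [0.5656, 0.0673, 0.145]
eef_rot: [0.0, 0.964, -0.267, 0.001]
wrist_force: [-0.8, -2.1, 3.4]
gripper_width: 0.0113
grasp_force: 59.6
-30.921923705319887 [-0.44483295  0.15175684  0.06474335] 2.1392869032091903
```

```bash
python3 -m jog '{"hand":[0,0,0,0,0],"translation":[[-0.1,-0.1,0],[-0.1,-0.1,0],[-0.1,-0.1,0],[0,0,0],[0,0,0]],"angular":[[0,0,-5],[0,0,-5],[0,0,-5],[0,0,0],[0,0,0]]}'; python3 - <<'E'
from h import *
s=r.observe();Rt,p=toolpose();print(np.degrees(np.arctan2(Rt[1,0],Rt[0,0])),s['torque'],s['qpos'][5],p)
K,R,t,c=cam("wrist");cv2.imwrite("pics/w6.png",c)
E
```

```text
time_s: 15.48
position: [0.5652, 0.067, 0.1449]
eef_rot: [0.0, 0.921, -0.389, 0.0]
wrist_force: [0.2, -3.5, 4.7]
gripper_width: 0.0104
grasp_force: 59.9
-45.77681603683711 [-0.69156348  0.0925508   0.18164317] 2.3980647144289544 [0.56523122 0.06699813 0.14494403]
```

View pics/w6.png

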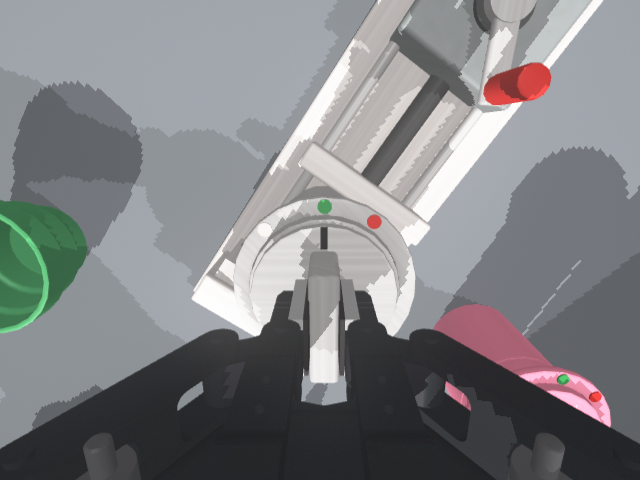

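The lid's mark at (324,238) lines up with the green dot at (324,207). The lid is seated, and the spring torque is about 0.15 Nm, which fits half way. Handing in.

```bash
python3 -c "
from rig import r
print(r.job_done())"
```

```text
the job is handed in; nothing more can be done
None
```

I handed the job in at about 15.5 s of simulated time; the hand-in gave no verdict. The jar is clamped, and the lid sits fully home, twisted to the green dot and still held there by the gripper; the arm came near none of the mug, noodle box or green cup.

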